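# Turn back the engine hatch leaf

## Task

Turn the hatch leaf of the clamped deck panel right over on its brass hinge, so that it lies flat on the panel's other side, white face up, and leaves the engine well open. Use the fingertips only: get under the leaf's free edge, push it up and over, and press it down flat; do not pinch the leaf between the fingers and do not let it slam. Leave everything else where it stands.

Things in the scene. Friction and masses are not known exactly. Their poses are not given: they have to be found in the camera images.
- deck: planked deck panel on a rusted clamp fixed to the bench. Origin on the bench below the hinge's middle; x along the hinge, away from the robot (yaw within 0.5), y left, z up. Panel: x -110 to 160, y -95 to 95, top at 105 mm, 30 thick. Clamp foot: y +-55, so under the leaf's overhang all is free down to the bench. Clamp jaw 15 mm proud of the deck at x -131 to -96, y +-23; screw to x -155
- spine_mid (a point): middle of the hinge axis (the spine), 111 mm above the bench; the axis runs along the x of deck
- leaf (a joint): hatch leaf's angle, rad: 0 = flat on the panel's left half (+y of deck) over the engine well, planked face up; 1.57 = upright; 3.14 = flat on the right half (-y), white face up; both ends are stops. Starts at 0 to 0.3. The stiff hinge (0.3 N m friction) holds the 0.2 kg leaf at any angle, so it must be pushed all the way; 2 to 5 N at the free edge turn it
- leaf_edge (a point): middle of the leaf's free edge, 146 mm from the hinge axis at mid-thickness. The leaf is rigid, 120 mm long along the hinge and 10 mm thick (a 6 mm thick brass strip along the free edge), planked wood on the face that is up at the start and painted white underneath, and when flat it overhangs the panel's side by 51 mm
- granite_mid (a point): smooth grey granite weight, 56 mm diameter, 40 mm high, standing on the far end of the deck panel beyond the leaf; point at its centre. Leave alone
- lighthouse_mid (a point): white and red lighthouse model, 80 mm foot, 180 mm high, standing on the bench to the right of the panel; point half-way up. Leave alone
- smokestack_mid (a point): copper smokestack, 68 mm foot, 114 mm high, standing on the bench to the right of the panel; point half-way up. Leave alone
- rasp_mid (a point): steel rasp with a wooden handle, 240 mm long along its x, 26 mm high, lying on the bench to the left of the panel; point at its middle. Leave alone
- jar_mid (a point): blue paint jar, 64 mm diameter, 75 mm high, on the bench far to the right of the panel; point half-way up. Leave alone
- brush: paint brush, 190 mm long along its x, lying on the bench well to the right of the panel; origin under its middle. Leave alone

How it is judged:
By the outcome, as a careful person would: the job done as asked, in the order asked, and still so for the second after the job is handed in, with the robot touching nothing.
It also fails if it takes over 51 s, if anything falls off the work surface, if the arm or the gripper's body presses on something with over 40 N, if the wrist force passes 120 N, or if a joint passes its speed limit or range.

## Robot

A 6-joint arm with a two-finger parallel gripper is mounted at the origin on the work surface. World frame = base frame: x ahead of the robot, y to its left, z up, the work surface at z = 0. Lengths are in m, angles in rad, forces in N, time in s.
With the tool pointing down it reaches from about 0.3 to 0.875 m from the base axis. Payload 6.4 kg.
Tool frame: the origin (TCP) lies at the centre of the arm's flange, where the gripper is bolted on; the fingertips stand 173 mm ahead of it and the grasp point (between the pads) lies 155 mm ahead of it; z points along the fingers, x is the direction in which the jaws open and shut, and the axes are right-handed (so a half turn about z gives the same grasp; the last joint's range is limited). The gripper opens to 85 mm and grips with 20 to 120 N. Pads are 22 mm wide; open, the fingers measure 114 mm over their backs; the gripper's body (76 mm by 85 mm) begins 54 mm behind the grasp point. The pads swing forward as they close: fully open they stand 13 mm farther back than shut.
Start: joints at [-1.48, 0.181, 1.607, -0, 1.354, -0.206], TCP at [0.168, -0.55, 0.405] pointing down, gripper open.
Joint ranges: [-2.99, 2.99], [-0.89, 2.07], [0.3, 2.58], [-1.14, 4.28], [0, 2.63], [-3.12, 3.12]. Speed limits (rad/s): [2.57, 2.57, 3.01, 3.14, 3.14, 3.14].

## Interface

Orientations are given as a unit quaternion [w, x, y, z].
In Python, from bench import ctrl gives the robot as it stands. The module is installed in compiled form; this text tells all that it offers.
- The arm moves only by the tool move_arm, never from a script. Its argument "moves" is a list of rows, each an object of numbers: "gripper": the opening in per cent of the stroke, from 0 (shut) to 100 (fully open); "x", "y", "z": the shift along the tool's x, y, z in cm; "roll": the turn about the tool's z in degrees. In form: [{"gripper": .., "x": .., "y": .., "z": .., "roll": ..}, ...]. A call has 1 to 5 rows; each row shifts and turns the commanded pose from where the row before left it, along the tool's axes as they then stand; what a row does not reach is not made up. A row lasts 1/8 s, in which the tool goes at most 62.5 mm and 10.7 degrees, less where a joint would pass 70% of its speed; a pose out of reach is approached as far as the arm can. A call is refused whole if a number of a shift passes 6.25 or a number of a turn 10.7, either way. A call with a gripper value outside its range is refused whole. The fingers move at their own pace and stop on an object; the grip force is fixed at half the most. Time passes only in rows, so rows that do not move let the fingers close. It gives the time, the measured TCP pose, the force and the opening at its end, in the units of the state.
- ctrl.get_obs(): the state, without advancing time (a new reading comes with each control period).
- ctrl.camera(name): name is "scene" or "top"; returns a dict with "img" (384x512x3 uint8, red, green, blue), "fx", "fy", "cx", "cy" (pixels), "D" ([k1, k2, p1, p2, k3] as OpenCV has them; the pictures are not rectified), "world_from_camera" (4x4, takes a point from camera to world coordinates). Camera axes: x right, y up, looking along -z (the intrinsics and any distortion apply to the point x, -y, -z); pixel columns grow to the right and rows downward; lengths in m; the calibration is good to about 2 mm. A picture is of the moment at which its call begins. There is no depth.
- ctrl.hand_in(): hands the job in, once; it reports no verdict.
The state is a dict: "time_s": time; "q": joint angles; "dq": joint speeds; "joint_efforts": joint torques, N m; "eef_pos": TCP position; "eef_rot": TCP orientation; "wrist_force": force on the tool from outside, world axes, zero at the start; "torque": the same for the moment, N m; "opening": opening from 0.0 (shut) to 1.0 (fully open).
Only numpy, scipy, OpenCV 4.12 (cv2) and the standard library are available. Lean on these libraries where they do the work, as an engineer would, in place of code of your own. Each camera call takes 0.05 s, during which the arm holds its last target. There are 200 camera calls.

## Working session

There is one attempt and no reset: what is moved stays moved. The work goes in short steps, Python scripts to look and compute and a tool call to move; the robot and the scene stay as the last step left them, time stands still between calls to the robot, and variables do not carry over. Pictures are saved under pics/ and viewed, about 8 in all and at most 12, crops included, and the job is handed in when it is done.

Besides the shell and the picture viewer there is one more tool, called as a command line: name --argument value ..., lists and objects as JSON in quotes. move_arm: Moves the arm, as the interface text tells. Its arguments: {"type":"object","properties":{"moves":{"type":"array","items":{"type":"object","properties":{"gripper":{"type":"number"},"x":{"type":"number"},"y":{"type":"number"},"z":{"type":"number"},"roll":{"type":"number"}}}}},"required":["moves"]}

```bash
mkdir -p pics; cat > h.py <<'E'
import numpy as np, cv2
from bench import ctrl
def snap(n,f,crop=None):
    c=ctrl.camera(n); im=cv2.cvtColor(c["img"],cv2.COLOR_RGB2BGR); cv2.imwrite("pics/raw_"+f,im)
    np.savez("pics/"+f+".npz",**{k:np.array(v) for k,v in c.items()})
    if crop: a,b,e,g=crop; im=im[b:g,a:e]; 
    s=min(800/im.shape[1],600/im.shape[0]); cv2.imwrite("pics/"+f,cv2.resize(im,None,fx=s,fy=s,interpolation=cv2.INTER_CUBIC)); return c
def ray(c,u,v):
    K=np.array([[c["fx"],0,c["cx"]],[0,c["fy"],c["cy"]],[0,0,1.]],float)
    p=cv2.undistortPoints(np.array([[[u,v]]],float),K,np.array(c["D"],float))[0,0]
    T=np.array(c["world_from_camera"]); return T[:3,3],T[:3,:3]@np.array([p[0],-p[1],-1.])
def onz(c,u,v,z):
    o,d=ray(c,u,v); return (o+d*(z-o[2])/d[2]).round(4)
def tri(c1,p1,c2,p2):
    o,d=ray(c1,*p1);O,D=ray(c2,*p2)
    s=np.linalg.lstsq(np.c_[d,-D],O-o,rcond=None)[0]; a=o+d*s[0];b=O+D*s[1]
    return ((a+b)/2).round(4),np.linalg.norm(a-b).round(4)
E
python3 - <<'E'
from h import *
for n in("top","scene"): c=snap(n,n+"0.png"); print(n,np.array(c["world_from_camera"]).round(3))
o=ctrl.get_obs();print(o["time_s"],o["eef_pos"],o["eef_rot"],o["opening"])
E
```

```text
top [[ 1.00e-02  9.96e-01 -9.10e-02  3.85e-01]
 [-1.00e+00  1.00e-02 -1.00e-03 -6.80e-02]
 [-0.00e+00  9.10e-02  9.96e-01  1.68e+00]
 [ 0.00e+00  0.00e+00  0.00e+00  1.00e+00]]
scene [[-0.703 -0.593  0.392  1.113]
 [ 0.711 -0.594  0.377  0.481]
 [ 0.009  0.544  0.839  1.286]
 [ 0.     0.     0.     1.   ]]
0.1 [ 0.16816992 -0.54961173  0.40386804] [-5.75602036e-04  8.03900930e-01 -5.94762700e-01 -5.42681087e-04] 1.0004241723534444
```

View pics/top0.png

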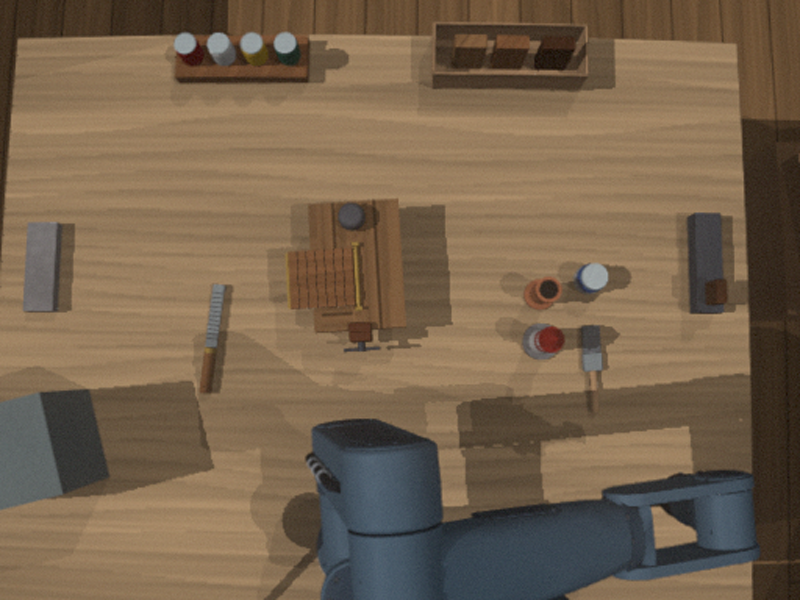

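View pics/scene0.png

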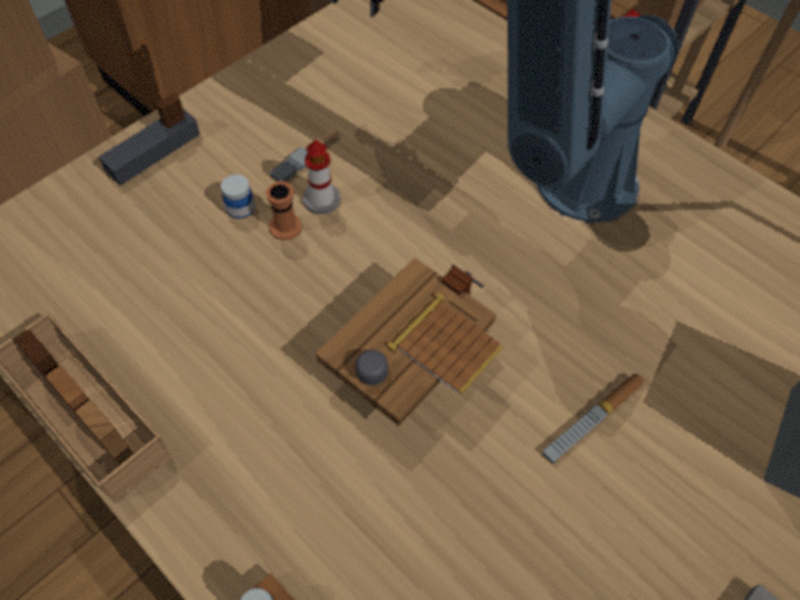

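Top view (800 px scale): hinge (357,243)–(359,310), leaf edge (288,251)–(290,309). The rasp is at left (212,335), the granite at (351,216), and the lighthouse and smokestack are at right (545,341) and (543,291). Scene view: hinge (440,297)–(392,346), leaf edge (498,348)–(462,389).

```bash
python3 - <<'E'
from h import *
t=dict(np.load("pics/top0.png.npz"));s=dict(np.load("pics/scene0.png.npz"))
f=1.5625
T=lambda a,b:tri(t,(a[0]/f,a[1]/f),s,(b[0]/f,b[1]/f))
print("hinge near",T((359,310),(440,297)),"far",T((357,243),(392,346)))
print("edge near",T((290,309),(498,348)),"far",T((288,251),(462,389)))
# brass masks, top
for n,c in(("top",t),("scene",s)):
    h=cv2.cvtColor(c["img"],cv2.COLOR_RGB2HSV);m=cv2.inRange(h,(20,130,90),(32,255,255))
    N,l,st,ce=cv2.connectedComponentsWithStats(m)
    for i in range(1,N):
        if st[i,4]>12:
            print(n,st[i],ce[i].round(1)); 
            if n=="top": print(onz(t,*ce[i],.111))
P=[onz(t,u/f,v/f,.105) for u,v in((309,203),(398,199),(405,326),(315,332))];print("panel",P)
print("rasp",[onz(t,u/f,v/f,.013) for u,v in((217,285),(206,392))],"granite",onz(t,351/f,216/f,.145))
print("lh",onz(t,549/f,341/f,.17),"stack",onz(t,549/f,290/f,.114))
o=ctrl.get_obs()
from scipy.spatial.transform import Rotation as R
w,x,y,z=o["eef_rot"];print(R.from_quat([x,y,z,w]).as_matrix().round(3))
E
```

```text
hinge near (array([0.5033, 0.0189, 0.1025]), np.float64(0.0016)) far (array([0.6408, 0.0275, 0.1066]), np.float64(0.0049))
edge near (array([0.5052, 0.1618, 0.0963]), np.float64(0.0047)) far (array([0.6208, 0.1706, 0.1159]), np.float64(0.0068))
top [155  33   8   7  21] [158.5  36. ]
[1.047  0.2681 0.111 ]
top [225 155   4   8  13] [226.8 158. ]
[0.6334 0.0307 0.111 ]
top [227 171   3   8  14] [227.7 174.6]
[0.5793 0.0268 0.111 ]
scene [249 189  35  35 143] [265.1 206.6]
scene [295 221  26  30  72] [307.4 235.9]
scene [385 257   7   7  24] [388.2 260.1]
panel [array([0.7266, 0.1279, 0.105 ]), array([ 0.7368, -0.0588,  0.105 ]), array([ 0.4704, -0.076 ,  0.105 ]), array([0.4561, 0.1096, 0.105 ])]
rasp [array([0.5615, 0.339 , 0.013 ]), array([0.3265, 0.3564, 0.013 ])] granite [0.6916 0.0364 0.145 ]
lh [ 0.4398 -0.3613  0.17  ] stack [ 0.5472 -0.3729  0.114 ]
[[ 0.293 -0.956 -0.   ]
 [-0.956 -0.293  0.002]
 [-0.002 -0.    -1.   ]]
```

move_arm --moves '[{"gripper": 0, "roll": -9.6}, {"gripper": 0, "roll": -9.6}, {"gripper": 0, "roll": -9.6}, {"gripper": 0, "roll": -9.6}, {"gripper": 0, "roll": -9.6}]'

```text
validation failed for argument at $.mo...
```

move_arm --moves '[{"gripper": 0, "roll": -9.6}, {"gripper": 0, "roll": -9.6}, {"gripper": 0, "roll": -9.6}, {"gripper": 0, "x": 2.9, "y": -5}, {"gripper": 0, "x": 2.9, "y": -5}]'

```text
validation failed for argument at $.mo...
```

move_arm --moves '[{"gripper": 0, "x": 2.9, "y": -5}, {"gripper": 0, "x": 2.9, "y": -5}, {"gripper": 0, "x": 2.9, "y": -5}, {"gripper": 0, "x": 2.9, "y": -5}, {"gripper": 0, "x": 2.9, "y": -5}]'

```text
validation failed for argument at $.mo...
```

move_arm --moves '[{"gripper": 0, "x": 2.9, "y": -5}, {"gripper": 0, "x": 2.9, "y": -5}, {"gripper": 0, "x": 2.9, "y": -5}, {"gripper": 0, "x": 2.9, "y": -5}, {"gripper": 0, "x": 2.9, "y": -5}]'

```text
validation failed for argument at $.mo...
```

move_arm --moves '[{"gripper": 0, "x": 0, "y": 0, "z": 0, "roll": -9.6}, {"gripper": 0, "x": 0, "y": 0, "z": 0, "roll": -9.6}, {"gripper": 0, "x": 0, "y": 0, "z": 0, "roll": -9.6}, {"gripper": 0, "x": 0, "y": 0, "z": 0, "roll": -9.6}, {"gripper": 0, "x": 0, "y": 0, "z": 0, "roll": -9.6}]'

```text
time_s: 0.72
eef_pos: [0.1682, -0.5497, 0.4041]
eef_rot: [-0.001, 0.977, -0.214, -0.0]
wrist_force: [0.2, -0.4, -0.2]
opening: 0.002
```

move_arm --moves '[{"gripper": 0, "x": 0, "y": 0, "z": 0, "roll": -9.6}, {"gripper": 0, "x": 0, "y": 0, "z": 0, "roll": -9.6}, {"gripper": 0, "x": 0, "y": 0, "z": 0, "roll": -9.6}, {"gripper": 0, "x": 2.9, "y": -5, "z": 0, "roll": 0}, {"gripper": 0, "x": 2.9, "y": -5, "z": 0, "roll": 0}]'

```text
time_s: 1.35
eef_pos: [0.2195, -0.4451, 0.4039]
eef_rot: [-0.001, 0.999, 0.032, -0.0]
wrist_force: [1.1, 0.2, 1.0]
opening: 0.002
```

move_arm --moves '[{"gripper": 0, "x": 2.9, "y": -5, "z": 0, "roll": 0}, {"gripper": 0, "x": 2.9, "y": -5, "z": 0, "roll": 0}, {"gripper": 0, "x": 2.9, "y": -5, "z": 0, "roll": 0}, {"gripper": 0, "x": 2.9, "y": -5, "z": 0, "roll": 0}, {"gripper": 0, "x": 2.9, "y": -5, "z": 0, "roll": 0}]'

```text
time_s: 1.98
eef_pos: [0.3478, -0.1853, 0.4046]
eef_rot: [0.0, 0.999, 0.033, 0.0]
wrist_force: [0.9, -0.1, -0.2]
opening: 0.002
```

move_arm --moves '[{"gripper": 0, "x": 2.9, "y": -5, "z": 0, "roll": 0}, {"gripper": 0, "x": 2.9, "y": -5, "z": 0, "roll": 0}, {"gripper": 0, "x": 2.9, "y": -5, "z": 0, "roll": 0}, {"gripper": 0, "x": 2.9, "y": -5, "z": 0, "roll": 0}, {"gripper": 0, "x": 2.9, "y": -5, "z": 0, "roll": 0}]'

```text
time_s: 2.6
eef_pos: [0.476, 0.0739, 0.4046]
eef_rot: [0.0, 0.999, 0.033, 0.0]
wrist_force: [-0.1, -0.7, 0.3]
opening: 0.002
```

move_arm --moves '[{"gripper": 0, "x": 2.9, "y": -5, "z": 0, "roll": 0}, {"gripper": 0, "x": 2.9, "y": -5, "z": 0, "roll": 0}, {"gripper": 0, "x": 2.9, "y": -5, "z": 0, "roll": 0}, {"gripper": 0, "x": 0, "y": 0, "z": 0, "roll": 0}]'

```text
time_s: 3.1
eef_pos: [0.5529, 0.2305, 0.4033]
eef_rot: [-0.0, 0.999, 0.035, -0.001]
wrist_force: [0.1, -0.7, -1.2]
opening: 0.0
```

move_arm --moves '[{"gripper": 0, "x": 0.6, "y": 0, "z": 5, "roll": 0}, {"gripper": 0, "x": 0, "y": 0, "z": 5, "roll": 0}, {"gripper": 0, "x": 0, "y": 0, "z": 4.5, "roll": 0}, {"gripper": 0, "x": 0, "y": 0, "z": 0, "roll": 0}]'

```text
time_s: 3.6
eef_pos: [0.5562, 0.2265, 0.2556]
eef_rot: [0.001, 0.999, 0.033, -0.005]
wrist_force: [0.3, 0.5, 0.5]
opening: 0.002
```

```bash
python3 - <<'E'
from h import *
snap("scene","s1.png",(200,140,380,275))
E
```

```text
(no output)
```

View pics/s1.png

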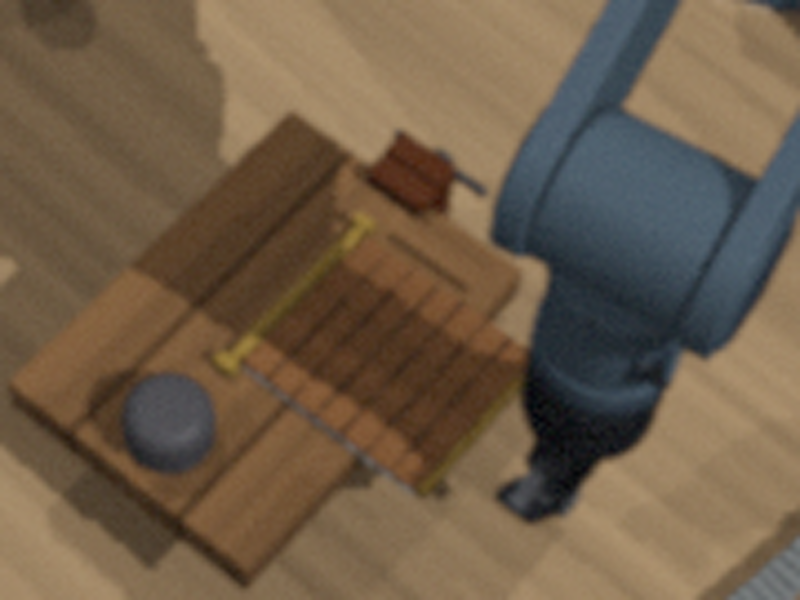

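View: the leaf is nearly flat, with its edge between (430,490) and (525,365) and the fingertip just outside it at (535,500). I'll push in gently to contact.

move_arm --moves '[{"gripper": 0, "x": 0, "y": 2, "z": 0, "roll": 0}, {"gripper": 0, "x": 0, "y": 1.6, "z": 0, "roll": 0}, {"gripper": 0, "x": 0, "y": 0.3, "z": 0, "roll": 0}, {"gripper": 0, "x": 0, "y": 0, "z": 0, "roll": 0}]'

```text
time_s: 4.15
eef_pos: [0.5613, 0.1882, 0.2605]
eef_rot: [-0.0, 0.999, 0.033, 0.001]
wrist_force: [-0.3, -0.2, -0.5]
opening: 0.0
```

move_arm --moves '[{"gripper": 0, "x": 0, "y": 0.3, "z": 0, "roll": 0}, {"gripper": 0, "x": 0, "y": 0, "z": 0, "roll": 0}]'

```text
time_s: 4.4
eef_pos: [0.5612, 0.186, 0.2596]
eef_rot: [-0.0, 0.999, 0.033, -0.0]
wrist_force: [0.1, -0.2, 0.0]
opening: -0.0
```

move_arm --moves '[{"gripper": 0, "x": 0, "y": 0.3, "z": 0, "roll": 0}, {"gripper": 0, "x": 0, "y": 0, "z": 0, "roll": 0}]'

```text
time_s: 4.65
eef_pos: [0.5614, 0.1828, 0.2596]
eef_rot: [0.0, 0.999, 0.033, -0.0]
wrist_force: [0.1, 0.2, -0.4]
opening: 0.0
```

move_arm --moves '[{"gripper": 0, "x": 0, "y": 0.3, "z": 0, "roll": 0}, {"gripper": 0, "x": 0, "y": 0, "z": 0, "roll": 0}]'

```text
time_s: 4.9
eef_pos: [0.5614, 0.1815, 0.2597]
eef_rot: [-0.002, 0.999, 0.033, 0.0]
wrist_force: [0.5, 8.8, -0.7]
opening: 0.005
```

move_arm --moves '[{"gripper": 0, "x": 0, "y": 0.15, "z": -0.3, "roll": 0}, {"gripper": 0, "x": 0, "y": 0.03, "z": -0.5, "roll": 0}, {"gripper": 0, "x": 0, "y": 0.05, "z": -0.5, "roll": 0}]'

```text
time_s: 5.28
eef_pos: [0.5614, 0.1804, 0.2727]
eef_rot: [-0.003, 0.999, 0.033, 0.0]
wrist_force: [0.6, 15.9, -1.8]
opening: -0.003
```

```bash
python3 - <<'E'
from h import *
snap("scene","s2.png",(200,140,380,275))
E
```

```text
(no output)
```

View pics/s2.png

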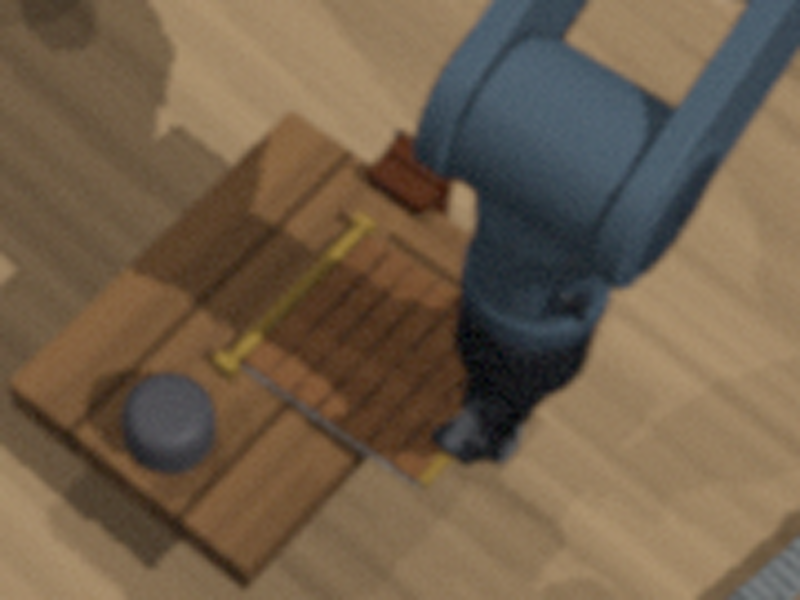

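Corner of the leaf edge went from (430,490) to (425,480): it seems to have lifted slightly. I'll check the angle numerically.

```bash
cat >> h.py <<'E'
yaw=.066; O=np.array([.573,.024,.111]);EX=np.array([np.cos(yaw),np.sin(yaw),0]);EY=np.array([-np.sin(yaw),np.cos(yaw),0])
def ang(c,u,v,x=.06):   # leaf-edge corner at deck x -> (deck y, z above axis)
    o,d=ray(c,u,v); s=((O+x*EX-o)@EX)/(d@EX); p=o+s*d-O; return (p@EY).round(4),p[2].round(4),np.arctan2(p[2],p@EY).round(3)
E
python3 - <<'E'
from h import *
c=dict(np.load("pics/s1.png.npz"))
for u,v in((430,490),(425,480)): print(ang(c,200+u/4.444,140+v/4.444))
E
```

```text
(np.float64(0.1522), np.float64(0.0125), np.float64(0.082))
(np.float64(0.1477), np.float64(0.0197), np.float64(0.133))
```

move_arm --moves '[{"gripper": 0, "x": 0, "y": 0.15, "z": -0.4, "roll": 0}, {"gripper": 0, "x": 0, "y": 0.12, "z": -0.5, "roll": 0}, {"gripper": 0, "x": 0, "y": 0.14, "z": -0.5, "roll": 0}]'

```text
time_s: 5.7
eef_pos: [0.5615, 0.1777, 0.2872]
eef_rot: [-0.005, 0.999, 0.034, 0.001]
wrist_force: [-1.2, 24.5, 0.3]
opening: -0.003
```

move_arm --moves '[{"gripper": 0, "x": 0, "y": 0.17, "z": -0.5, "roll": 0}, {"gripper": 0, "x": 0, "y": 0.2, "z": -0.5, "roll": 0}, {"gripper": 0, "x": 0, "y": 0.2, "z": -0.4, "roll": 0}]'

```text
time_s: 6.08
eef_pos: [0.5617, 0.1735, 0.3021]
eef_rot: [-0.006, 0.999, 0.034, 0.001]
wrist_force: [-3.0, 31.9, 5.5]
opening: 0.005
```

```bash
python3 - <<'E'
from h import *
snap("scene","s3.png",(200,140,380,275))
E
```

```text
(no output)
```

View pics/s3.png

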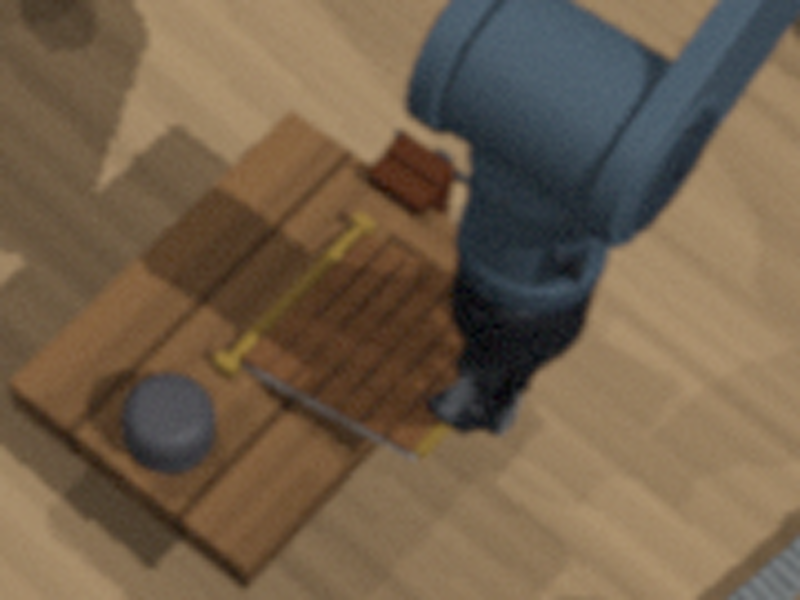

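```bash
python3 - <<'E'
from h import *
c=dict(np.load("pics/s3.png.npz"))
print(ang(c,200+420/4.444,140+457/4.444))
o=ctrl.get_obs();print(o["eef_pos"],o["wrist_force"],o["opening"])
E
```

```text
(np.float64(0.1417), np.float64(0.0414), np.float64(0.285))
[0.56175041 0.17334543 0.3026403 ] [-3.20991459 29.55425746  6.14507065] 0.004423334165371591
```

move_arm --moves '[{"gripper": 0, "x": 0, "y": 0.1, "z": -0.7, "roll": 0}, {"gripper": 0, "x": 0, "y": 0.2, "z": -0.7, "roll": 0}, {"gripper": 0, "x": 0, "y": 0.25, "z": -0.7, "roll": 0}]'

```text
time_s: 6.5
eef_pos: [0.5623, 0.1664, 0.3231]
eef_rot: [-0.004, 0.999, 0.034, 0.001]
wrist_force: [-1.4, 19.6, 4.9]
opening: 0.0
```

move_arm --moves '[{"gripper": 0, "x": 0, "y": 0.3, "z": -0.6, "roll": 0}, {"gripper": 0, "x": 0, "y": 0.35, "z": -0.6, "roll": 0}, {"gripper": 0, "x": 0, "y": 0.4, "z": -0.6, "roll": 0}]'

```text
time_s: 6.88
eef_pos: [0.563, 0.1558, 0.3417]
eef_rot: [-0.004, 0.999, 0.034, 0.001]
wrist_force: [-3.9, 20.5, 10.1]
opening: -0.002
```

```bash
python3 - <<'E'
from h import *
snap("scene","s4.png",(200,140,380,275))
E
```

```text
(no output)
```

View pics/s4.png

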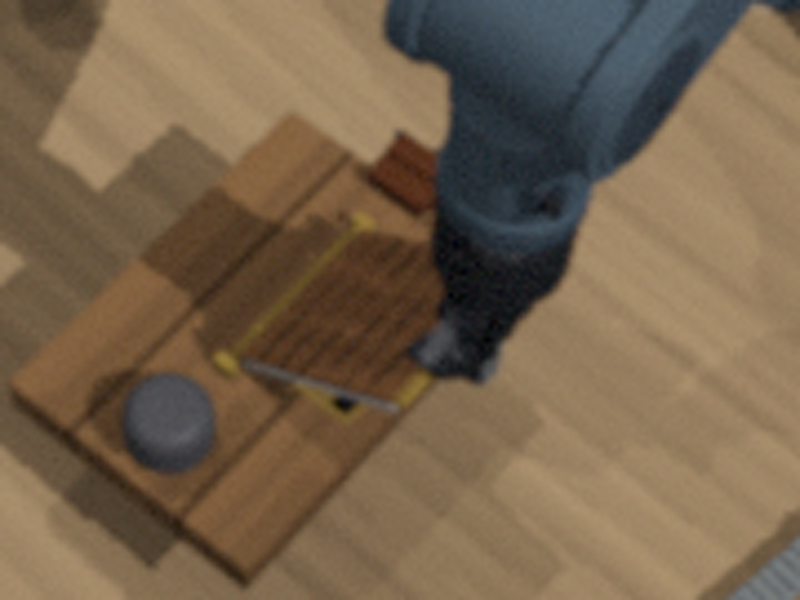

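Corner at (397,408), well open now (about 0.6 rad). I'll follow the arc.

move_arm --moves '[{"gripper": 0, "x": 0, "y": 0.6, "z": -0.9, "roll": 0}, {"gripper": 0, "x": 0, "y": 0.75, "z": -0.9, "roll": 0}, {"gripper": 0, "x": 0, "y": 0.85, "z": -0.85, "roll": 0}, {"gripper": 0, "x": 0, "y": 0.9, "z": -0.8, "roll": 0}, {"gripper": 0, "x": 0, "y": 0.95, "z": -0.7, "roll": 0}]'

```text
time_s: 7.55
eef_pos: [0.5663, 0.1129, 0.3832]
eef_rot: [-0.002, 0.999, 0.034, 0.002]
wrist_force: [-0.6, 6.1, 4.9]
opening: -0.003
```

move_arm --moves '[{"gripper": 0, "x": 0, "y": 1.05, "z": -0.6, "roll": 0}, {"gripper": 0, "x": 0, "y": 1.05, "z": -0.5, "roll": 0}, {"gripper": 0, "x": 0, "y": 1.1, "z": -0.4, "roll": 0}, {"gripper": 0, "x": 0, "y": 1.1, "z": -0.35, "roll": 0}]'

```text
time_s: 8.05
eef_pos: [0.5691, 0.0679, 0.3999]
eef_rot: [-0.0, 0.999, 0.033, 0.0]
wrist_force: [2.1, 3.2, -0.2]
opening: -0.001
```

```bash
python3 - <<'E'
from h import *
snap("scene","s5.png",(200,120,380,255))
E
```

```text
(no output)
```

View pics/s5.png

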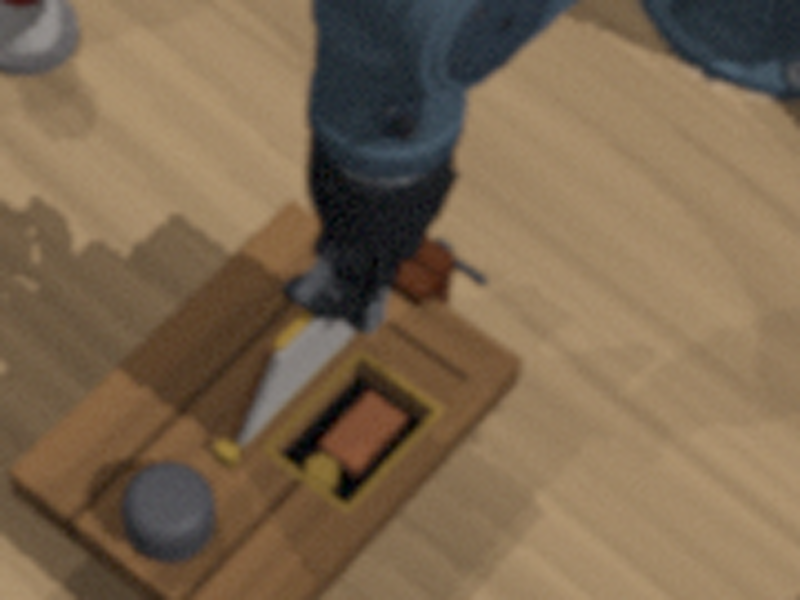

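Leaf is at about 1.34 rad (white face visible, well open). Now over the top and down the other side.

move_arm --moves '[{"gripper": 0, "x": 0, "y": 1.4, "z": -0.5, "roll": 0}, {"gripper": 0, "x": 0, "y": 1.4, "z": -0.4, "roll": 0}, {"gripper": 0, "x": 0, "y": 1.4, "z": 0, "roll": 0}, {"gripper": 0, "x": 0, "y": 1.4, "z": 0.2, "roll": 0}, {"gripper": 0, "x": 0, "y": 1.2, "z": 0.3, "roll": 0}]'

```text
time_s: 8.72
eef_pos: [0.5735, -0.0005, 0.4036]
eef_rot: [0.0, 0.999, 0.033, -0.0]
wrist_force: [-0.6, 1.9, 0.5]
opening: -0.003
```

move_arm --moves '[{"gripper": 0, "x": 0, "y": 1.2, "z": 0.4, "roll": 0}, {"gripper": 0, "x": 0, "y": 1.1, "z": 0.5, "roll": 0}, {"gripper": 0, "x": 0, "y": 1.1, "z": 0.7, "roll": 0}, {"gripper": 0, "x": 0, "y": 1.0, "z": 0.8, "roll": 0}, {"gripper": 0, "x": 0, "y": 0.9, "z": 0.8, "roll": 0}]'

```text
time_s: 9.35
eef_pos: [0.5773, -0.0531, 0.3714]
eef_rot: [0.0, 0.999, 0.033, 0.0]
wrist_force: [-0.1, 1.3, 1.3]
opening: -0.001
```

```bash
python3 - <<'E'
from h import *
snap("scene","s6.png",(180,100,360,235))
o=ctrl.get_obs();p=o["eef_pos"]-O;print(p@EX,p@EY,o["eef_pos"][2])
E
```

```text
-0.001120462151468684 -0.07788445037039869 0.3700403576354614
```

View pics/s6.png

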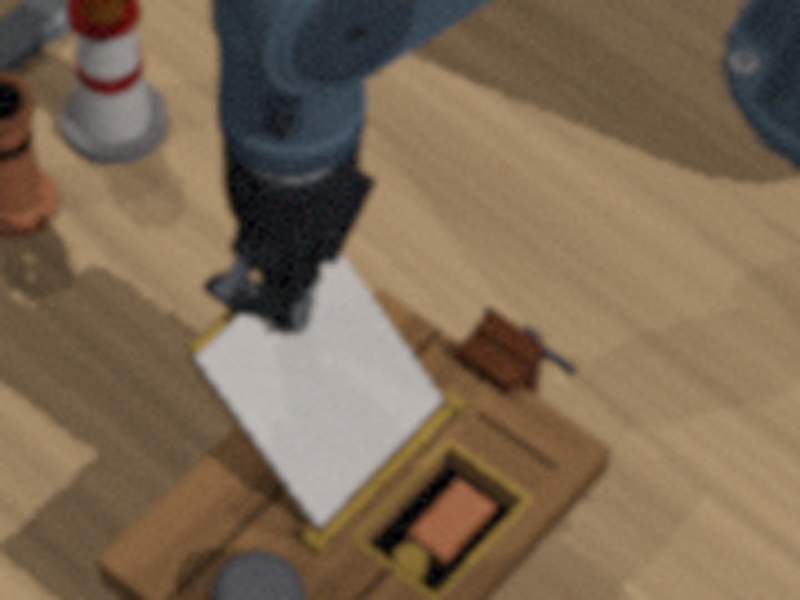

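Leaf is past upright at about 2.4 rad, white face up, with the fingertip on it at (290,320). I'll continue down.

move_arm --moves '[{"gripper": 0, "x": 0, "y": 0.8, "z": 0.9, "roll": 0}, {"gripper": 0, "x": 0, "y": 0.7, "z": 1.0, "roll": 0}, {"gripper": 0, "x": 0, "y": 0.6, "z": 1.1, "roll": 0}, {"gripper": 0, "x": 0, "y": 0.5, "z": 1.1, "roll": 0}, {"gripper": 0, "x": 0, "y": 0.4, "z": 1.0, "roll": 0}]'

```text
time_s: 10.02
eef_pos: [0.5791, -0.0824, 0.3198]
eef_rot: [-0.0, 0.999, 0.033, -0.0]
wrist_force: [-0.0, 1.4, 0.8]
opening: -0.001
```

move_arm --moves '[{"gripper": 0, "x": 0, "y": 0.3, "z": 0.8, "roll": 0}, {"gripper": 0, "x": 0, "y": 0.1, "z": 0.7, "roll": 0}, {"gripper": 0, "x": 0, "y": 0, "z": 0.6, "roll": 0}, {"gripper": 0, "x": 0, "y": 0, "z": 0.4, "roll": 0}]'

```text
time_s: 10.52
eef_pos: [0.5793, -0.0861, 0.2954]
eef_rot: [0.0, 0.999, 0.033, -0.0]
wrist_force: [1.2, -1.1, 1.6]
opening: -0.0
```

move_arm --moves '[{"gripper": 0, "x": 0, "y": 0, "z": 0.3, "roll": 0}, {"gripper": 0, "x": 0, "y": 0, "z": 0, "roll": 0}]'

```text
time_s: 10.78
eef_pos: [0.5792, -0.086, 0.2925]
eef_rot: [-0.0, 0.999, 0.033, -0.0]
wrist_force: [0.5, 0.2, -0.4]
opening: -0.002
```

move_arm --moves '[{"gripper": 0, "x": 0, "y": 0, "z": 0.3, "roll": 0}, {"gripper": 0, "x": 0, "y": 0, "z": 0, "roll": 0}]'

```text
time_s: 11.02
eef_pos: [0.5793, -0.0861, 0.2896]
eef_rot: [-0.0, 0.999, 0.033, -0.0]
wrist_force: [-0.4, -0.1, -0.5]
opening: -0.001
```

move_arm --moves '[{"gripper": 0, "x": 0, "y": 0, "z": 0.3, "roll": 0}, {"gripper": 0, "x": 0, "y": 0, "z": 0, "roll": 0}]'

```text
time_s: 11.28
eef_pos: [0.5795, -0.0861, 0.2893]
eef_rot: [0.0, 0.999, 0.033, 0.0]
wrist_force: [-7.5, 2.1, 17.9]
opening: -0.003
```

Firm stop at the expected height (18 N): the leaf is pressed flat. I'll lift off and check.

move_arm --moves '[{"gripper": 0, "x": 0, "y": 0, "z": 0, "roll": 0}, {"gripper": 0, "x": 0, "y": 0, "z": -1, "roll": 0}, {"gripper": 0, "x": 0, "y": 0, "z": -4, "roll": 0}, {"gripper": 0, "x": 0, "y": 0, "z": -5, "roll": 0}, {"gripper": 0, "x": -5, "y": 0, "z": -3, "roll": 0}]'

```text
time_s: 11.9
eef_pos: [0.5308, -0.0899, 0.4197]
eef_rot: [0.001, 0.999, 0.034, 0.002]
wrist_force: [-0.8, -1.0, 0.2]
opening: -0.003
```

move_arm --moves '[{"gripper": 0, "x": -5, "y": 0, "z": 0, "roll": 0}, {"gripper": 0, "x": -5, "y": 0, "z": 0, "roll": 0}, {"gripper": 0, "x": 0, "y": 0, "z": 0, "roll": 0}, {"gripper": 0, "x": 0, "y": 0, "z": 0, "roll": 0}]'

```text
time_s: 12.4
eef_pos: [0.4299, -0.0963, 0.4173]
eef_rot: [0.0, 0.999, 0.033, 0.001]
wrist_force: [0.4, 0.5, -0.0]
opening: 0.0
```

```bash
python3 - <<'E'
from h import *
snap("scene","s7.png",(120,60,420,285)); snap("top","t7.png")
o=ctrl.get_obs();print(o["time_s"],o["eef_pos"],o["wrist_force"])
E
```

```text
12.5 [ 0.43045922 -0.09627448  0.41702913] [ 0.5990168  -0.34917301  0.19959737]
```

View pics/s7.png

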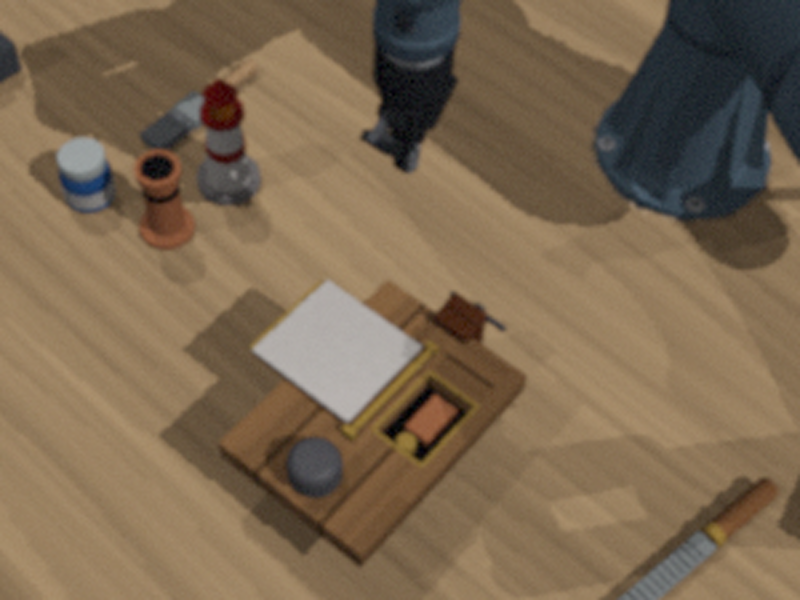

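The leaf is white-up on the right side, with its free corner at (253,349). The well is open at (430,420), and the other items look untouched. One numeric check of flatness and still objects, then hand in.

```bash
python3 - <<'E'
from h import *
c=dict(np.load("pics/s7.png.npz"))
print("leaf y,z,angle",ang(c,120+253*.375,60+349*.375))
a=np.load("pics/scene0.png.npz")["img"].astype(int);b=c["img"].astype(int)
# granite/lighthouse/stack/jar/rasp shift between pictures by local phase correlation
g=lambda i:cv2.cvtColor(i.astype(np.uint8),cv2.COLOR_RGB2GRAY).astype(np.float32)
for n,(u,v,r) in dict(granite=(238,235,14),lighthouse=(204,112,18),stack=(181,134,16),jar=(152,125,14),rasp=(380,267,30)).items():
    t=g(a)[v-r:v+r,u-r:u+r];w=g(b)[v-r-5:v+r+5,u-r-5:u+r+5]
    m=cv2.minMaxLoc(cv2.matchTemplate(w,t,cv2.TM_CCOEFF_NORMED));print(n,m[1],np.array(m[3])-5)
E
```

```text
leaf y,z,angle (np.float64(-0.1388), np.float64(-0.0022), np.float64(-3.126))
granite 0.9828782677650452 [0 0]
lighthouse 0.7849416136741638 [0 0]
stack 0.9396664500236511 [0 0]
jar 0.9734303951263428 [0 0]
rasp 0.9348179697990417 [0 0]
```

```bash
python3 -c "
from bench import ctrl
print(ctrl.hand_in())"
```

```text
the job is handed in; nothing more can be done
None
```

The hatch leaf is turned over: it lies flat on the panel's right side, white face up, with the engine well open. The job is handed in at about 12.5 s on the robot's clock, well under the 51 s limit.

**How it went:** The tool only points straight down, so I could not hook a fingertip under the flat leaf. With the fingers shut and reaching below the free edge, I pressed their side against the edge. Friction lifted it first, then I pushed it over the top and pressed the white face down, without pinching. The push on the edge peaked at about 32 N. The final press met a firm stop at the expected height with 18 N.

**Last checks:**
- **Leaf:** after the arm backed off, the free corner measured at the flat position, an angle of about 3.14 to within the measuring error.
- **Other items:** granite, lighthouse, smokestack, jar and rasp showed no shift between the first and last scene pictures. The lighthouse's match was weaker (0.78), which I put down to shadow. The brush was checked only by eye.
- **Robot:** wrist force read about zero, so it was touching nothing.

No check failed. My first four move calls were refused because their rows left out some of the fields; the arm did not move on those.

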